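# Free the jammed pan lid and cover the pan

### The job

The steel pan's lid has been dropped into the red crate and is jammed diagonally across it, one corner through the hand hole. Turn the lid flat and square to the crate so that its corners come free, lift it out level, and set it down (do not drop it) on the open steel pan so that it seats on the rim and closes the pan. Keep the crate flat on the table, drag neither crate nor pan about, and leave everything else standing where it is.

Things in the scene. Friction and masses are not known exactly. Their poses are not given: they have to be found in the camera images.
- lid: Steel lid, 265 (its x) x 162 mm (its y), sheet 4 mm, 0.3-0.5 kg. Origin: centre of the sheet's underside, z its upper normal. A ridge 226 x 124 mm hangs 7 mm below. At first it slopes 14 degrees, its long side about 59 degrees from the crate's x: one corner on the crate floor at the -y wall, the opposite one on the sill of the +y wall's hand hole, 28 mm in. Pulled straight up it catches in the hole.
- lid_handle (a point): Middle of the lid's bridge handle, 38 mm above the lid's origin along the lid's z; axes as the lid's. The handle is a flat steel bar along the lid's x over its centre: 120 mm long, 10 mm wide (y), 12 mm tall, on a leg at each end, with 27 mm free between bar and sheet.
- crate: Loose red crate, 400 (its x) x 300 mm (its y) over the rim, 120 high, 1.1 kg. Origin: centre of its underside. Inside 372 x 272 mm, floor 4, walls 5 mm. A hand hole in the middle of each wall, 70 to 102 mm up; 160 mm long in the +y and -y walls. The lid (diagonal 311 mm) comes free when turned the shorter way until its long side lies along the crate's x, while its centre, at first 17 mm to +y, is brought back over the crate's: then 50 mm is free all round.
- pan: Loose open steel pan, 265 (its x) x 162 mm (its y) over the rim, 65 high, 1 kg, six sauce pots inside below the rim. Origin: centre of its underside. Flat rim 13 mm wide, opening 239 x 136 mm. With the lid seated, the lid's origin is 65 mm above the pan's, the ridge hangs in the opening with 6 mm of play all round, and the long sides lie together; either way round will do.
- pot_a: Small white sauce pot with a clear cap, 55 mm diameter, 32 mm high, standing on the crate floor in the corner at the crate's -x and +y. Origin: centre of its underside. Bystander.
- pot_b: The same, in the crate corner at +x and +y. Bystander.
- jar: Glass jar with steel cap, 58 mm diameter, 85 mm high, standing beyond the pan's +x end. Origin: centre of its underside. Bystander.
- tub: Sauce pot like the others, 55 mm diameter, 32 mm high, standing beside the jar beyond the pan's +x end. Origin: centre of its underside. Bystander.
- spray: White spray bottle, 68 mm diameter, 170 mm high, on the left of the table. Origin: centre of its underside. Bystander.
- tape: Roll of paper labels lying on the right of the table, 84 mm diameter, 45 mm high. Origin: centre of its underside. Bystander.

How it is judged (in metres and radians):
On the way:
1. the lid has come up level (within 15 degrees) out of the crate: over the crate, wholly above its rim (height (world z) of lid above 0.13 m and angle between lid's own z axis and vertical below 0.26 rad and horizontal distance between lid and crate below 0.2 m), for 0.1 s.
At the end, for the whole second after the job is handed in: Lid seated on the pan: centres within 10 mm along each pan axis, lid origin 60 to 68 mm above the pan's underside, long sides parallel within 7 degrees, flat on the rim within 2 and level within 3 degrees, lid and pan at rest; crate standing flat on the table (x of lid in the frame of pan between -0.01 and 0.01 m and y of lid in the frame of pan between -0.01 and 0.01 m and z of lid in the frame of pan between 0.06 and 0.068 m and angle between the x axis of lid and the x axis of pan, either way round below 0.12 rad and angle between the z axis of lid and the z axis of pan, either way round below 0.035 rad and angle between lid's own z axis and vertical below 0.05 rad and linear speed of each of lid, pan below 0.02 m/s and height (world z) of crate below 0.006 m and angle between crate's own z axis and vertical below 0.03 rad); the robot touches nothing.
It fails at once if the crate lifted (15 mm) or tipped (6 degrees) (height (world z) of crate above 0.015 m or angle between crate's own z axis and vertical above 0.105 rad).
It fails at once if the crate or the pan dragged more than 50 mm (distance of any of crate, pan from where it was at the start of the episode above 0.05 m).
It fails at once if the lid dropped: moving faster than 0.6 m/s with no finger on it (linear speed of lid above 0.6 m/s and contact force between lid and the fingers below 0.1 N).
It fails at once if a bystander moved more than 60 mm (distance of any of pot_a, pot_b, jar, tub, spray, tape from where it was at the start of the episode above 0.06 m).
It fails at once if a standing bystander tipped over (30 degrees) (angle between any of pot_a, pot_b, jar, tub, spray, tape's own z axis and vertical above 0.52 rad).
It also fails if it takes over 59 s, if anything falls off the work surface, if the arm or the gripper's body presses on something with over 40 N, if the wrist force passes 120 N, or if a joint passes its speed limit or range.

### The arm

A 7-joint arm with a two-finger parallel gripper is mounted at the origin on the work surface. World frame = base frame: x ahead of the robot, y to its left, z up, the work surface at z = 0. Lengths are in mm, angles in rad, forces in N, time in s.
With the tool pointing down it reaches from about 350 to 900 mm from the base axis. Payload 7.2 kg.
Tool frame: the origin (TCP) lies midway between the tips of the shut fingers; the grasp point (between the pads) lies 19 mm behind it; z points along the fingers, y is the line along which they close (so a half turn about z gives the same grasp; the last joint's range is limited). The gripper opens to 85 mm and grips with 20 to 120 N. Pads are 22 mm wide; open, the fingers measure 114 mm over their backs; the gripper's body (76 mm by 85 mm) begins 54 mm behind the grasp point. The pads swing forward as they close: fully open they stand 13 mm farther back than shut.
Start: joints at [1.068, 0.411, -0.013, 1.596, 0.006, 1.134, -0.082], TCP at [263.257, -566.855, 231.297] pointing down, gripper open.
Joint ranges: [-2.95, 2.95], [-0.29, 1.99], [-1.47, 1.44], [0.14, 2.54], [-1.03, 4.17], [0.13, 1.85], [-2.86, 2.86]. Speed limits (rad/s): [2.39, 2.39, 3.01, 3.01, 3.14, 3.14, 3.14].

### API

Orientations are given as a unit quaternion [w, x, y, z].
In Python, from rig import env gives the robot as it stands.
- The arm moves only by the shell command python3 -m jog 'ROWS' [FORCE]. ROWS is JSON, a list of rows, each a list of 5 numbers: the shift along the tool's x, y, z in cm, then the turn about the tool's z in degrees, then the finger opening in cm, from 0 to 8.54. In form: [[tx, ty, tz, roll, fingers], ...]. A call has 1 to 12 rows; each row shifts and turns the commanded pose from where the row before left it, along the tool's axes as they then stand; what a row does not reach is not made up. A row lasts 1/12 s, in which the tool goes at most 41.7 mm and 7.16 degrees, less where a joint would pass 70% of its speed; a pose out of reach is approached as far as the arm can. A call with a gripper value outside its range is refused whole. The fingers move at their own pace and stop on an object; FORCE is the grip in N (left out, the last holds). Time passes only in rows, so rows that do not move let the fingers close. It gives the time, the measured TCP pose, the force, the opening and the grip force at its end, in the units of the state.
- env.observe(): the state, without advancing time (a new reading comes with each control period).
- env.grab_frame(name): name is "scene" or "top" or "wrist"; returns (picture, depth): 480x640x3 uint8, blue, green, red; 480x640 float32, mm along the optical axis (not along the pixel's ray), 0 where there is no reading.
- env.camera_params(name): a dict with "mtx" (3x3 intrinsics, pixels), "pose" (4x4, takes a point from camera to world coordinates). Camera axes: x right, y down, z forward; pixel columns grow to the right and rows downward; lengths in mm; the calibration is good to about 2 mm. A picture is of the moment at which its call begins: read the wrist's pose just before it. camera_params takes no time and is no camera call; for the wrist camera it gives the pose at the moment of the call.
- env.finish_job(): hands the job in; it is judged then, once.
The state is a dict: "time_s": time; "joints": joint angles; "joint_velocities": joint speeds; "joint_efforts": joint torques, N m; "tcp_pos": TCP position; "tool_rot": TCP orientation; "force": force on the tool from outside, world axes, zero at the start; "moment": the same for the moment, N m; "gripper_width": finger opening in mm; "gripper_force": force on a finger pad.
Only numpy, scipy, OpenCV 4.12 (cv2) and the standard library are available. Lean on these libraries where they do the work, as an engineer would, in place of code of your own. Each camera call takes 0.05 s, during which the arm holds its last target. There are 200 camera calls.

## Working session

There is one attempt and no reset: what is moved stays moved. The work goes in short steps, Python scripts to look and compute and a shell command to move; the robot and the scene stay as the last step left them, time stands still between calls to the robot, and variables do not carry over. Pictures are saved under pics/ and viewed, at most 10 in all, crops included, and the job is handed in when it is done.

```bash
ls; mkdir -p pics; cat > h.py <<'E'
import numpy as np, cv2
from rig import env
def cloud(name):
    P=env.camera_params(name); im,d=env.grab_frame(name)
    K=np.array(P["mtx"]);T=np.array(P["pose"])
    v,u=np.mgrid[:480,:640]
    X=np.stack([(u-K[0,2])/K[0,0]*d,(v-K[1,2])/K[1,1]*d,d],-1)
    W=X@T[:3,:3].T+T[:3,3]; W[d==0]=np.nan
    return im,d,W,K,T
E
python3 - <<'E'
from h import *
for n in("top","scene"):
    im,d,W,K,T=cloud(n); cv2.imwrite(f"pics/{n}0.png",im); np.savez(f"{n}0.npz",im=im,W=W,K=K,T=T)
    print(n,(d>0).mean(),T.round(2).tolist())
s=env.observe();print(s["time_s"],s["tcp_pos"],s["tool_rot"],s["force"])
E
```

```text
pics
top 0.9959602864583333 [[0.0, -0.99, 0.14, 373.81], [-1.0, -0.0, 0.01, -13.03], [-0.01, -0.14, -0.99, 1359.09], [0.0, 0.0, 0.0, 1.0]]
scene 0.9959114583333334 [[-0.45, 0.71, -0.55, 1199.44], [0.89, 0.36, -0.27, 311.77], [0.0, -0.61, -0.79, 1040.99], [0.0, 0.0, 0.0, 1.0]]
0.1 [ 263.05226672 -566.46718473  230.53936535] [-6.95567191e-04  9.76461978e-01  2.15688394e-01 -1.97279832e-04] [ 0.18315179  0.1925264  -0.08136631]
```

View pics/top0.png

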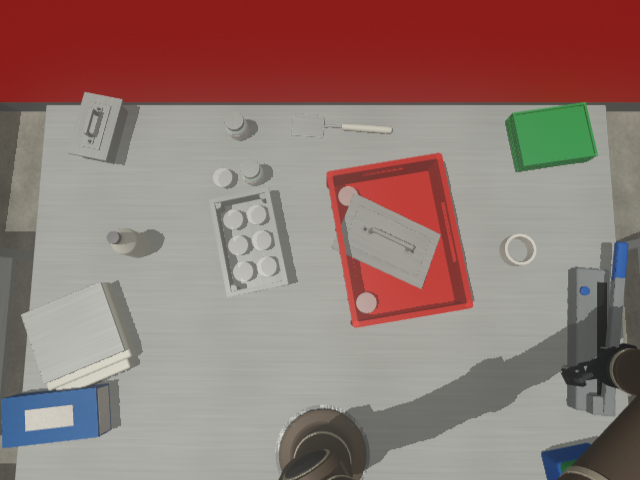

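View pics/scene0.png

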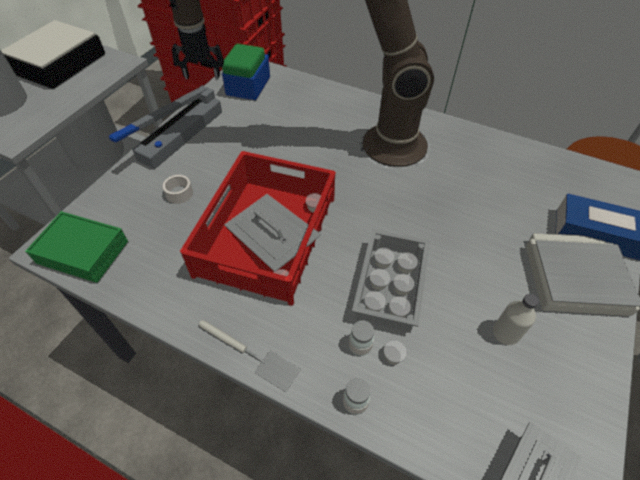

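Top view: red crate centred near (400,240), with the lid handle at (388,240). The pan is at (250,243), with the jar and tub beyond its +x end at (250,172) and (223,178). Crate x points roughly along world +x (up in the image).

```bash
python3 - <<'E'
from h import *
D=np.load("top0.npz");im=D["im"].astype(int);W=D["W"]
v,u=np.mgrid[:480,:640]
def box(a,b,c,d): return (u>=a)&(u<=c)&(v>=b)&(v<=d)
red=(im[...,2]>im[...,1]+60)
def rect(m,n):
    p=W[m][:,:2].astype(np.float32); r=cv2.minAreaRect(p); print(n,len(p),[np.round(x,1) for x in r])
z=W[...,2]
rect(box(315,140,485,335)&red&(abs(z-120)<6),"crate rim")
rect(box(200,180,300,305)&(abs(z-65)<6),"pan rim")
m=box(335,185,445,292)&~red&(z>5)&(z<110)
# lid plane RANSAC-ish
p=W[m];rng=np.random.default_rng(0);best=None
for _ in range(500):
    q=p[rng.choice(len(p),3,False)];n=np.cross(q[1]-q[0],q[2]-q[0]);L=np.linalg.norm(n)
    if L<100:continue
    n/=L;n*=np.sign(n[2]);k=abs((p-q[0])@n)<2.5
    if best is None or k.sum()>best[0]:best=(k.sum(),k)
q=p[best[1]];c=q.mean(0);n=np.linalg.svd(q-c)[2][2];n*=np.sign(n[2])
print("plane",c.round(1),n.round(3),np.degrees(np.arccos(n[2])),best[0],len(p))
h=(p-c)@n
hp=p[(h>25)&(h<45)];print("handle",len(hp),hp.mean(0).round(1),cv2.minAreaRect(hp[:,:2].astype(np.float32)),np.percentile((hp-c)@n,[10,50,90]))
# lid rect in plane coords
ex=np.array([1,0,0])-n*n[0];ex/=np.linalg.norm(ex);ey=np.cross(n,ex)
qq=np.stack([(q-c)@ex,(q-c)@ey],-1).astype(np.float32);r=cv2.minAreaRect(qq);print("lid",r)
print("lid corners",[(c+a*ex+b*ey).round(0).tolist() for a,b in cv2.boxPoints(r)])
E
```

```text
crate rim 2963 [array([ 547.8, -187.5]), array([399.8, 300.7]), np.float64(9.8)]
pan rim 1572 [array([546.5, 198.4]), array([265.5, 162.8]), np.float64(12.3)]
plane [ 550.8 -170.2   44.6] [ 0.043 -0.233  0.971] 13.713097689017262 3265 5831
handle 215 [ 552.2 -177.1   80.8] ((552.4885864257812, -177.71035766601562), (117.68550872802734, 11.78318977355957), 66.38116455078125) [32.02918447 37.26679215 40.6737769 ]
lid ((0.39440345764160156, 0.42431640625), (265.6649475097656, 163.1561737060547), 67.0969009399414)
lid corners [[425.0, -259.0, 29.0], [575.0, -319.0, 8.0], [678.0, -80.0, 61.0], [528.0, -20.0, 82.0]]
```

```bash
cat >> h.py <<'E'
def go(x=None,y=None,z=None,yaw=None):
    from scipy.spatial.transform import Rotation as R
    s=env.observe();q=np.array(s["tool_rot"]);M=R.from_quat(q[[1,2,3,0]]).as_matrix()
    p=np.array(s["tcp_pos"]);t=np.array([p[i] if a is None else a for i,a in enumerate((x,y,z))])
    cy=np.degrees(np.arctan2(M[1,0],M[0,0]))
    print("t",s["time_s"],"tcp",p.round(1),"yaw",round(cy,1),"F",np.round(s["force"],1),"w",round(s["gripper_width"],1),"gf",round(s["gripper_force"],1),"j",np.round(s["joints"],2))
    print("shift cm",(M.T@(t-p)/10).round(2),"roll",None if yaw is None else round(-(yaw-cy),1))
E
r='[1.78,-0.96,0,0,8.5]'
python3 -m jog '[[1.8,-0.96,0,0,8],[1.8,-0.96,0,0,8],[1.8,-0.96,0,0,8],[1.8,-0.96,0,0,8],[1.8,-0.96,0,0,8],[1.8,-0.96,0,0,8],[1.8,-0.96,0,0,8],[1.8,-0.96,0,0,8],[1.8,-0.96,0,0,8],[1.8,-0.96,0,0,8],[1.8,-0.96,0,0,8],[1.8,-0.96,0,0,8]]'
python3 -m jog '[[1.8,-0.96,0,0,6],[1.8,-0.96,0,0,6],[1.8,-0.96,0,0,6],[1.8,-0.96,0,0,6],[1.8,-0.96,0,0,6],[1.8,-0.96,0,0,6],[1.8,-0.96,0,0,6],[1.8,-0.96,0,0,6],[1.8,-0.96,0,0,6],[1.8,-0.96,0,0,6],[1.8,-0.96,0,0,6]]'
python3 -m jog '[[0,0,0,-6,6],[0,0,0,-6,6],[0,0,0,-6,6],[0,0,0,-6,6],[0,0,0,-6,6],[0,0,0,-6,6],[0,0,0,-6,6],[0,0,0,0,6],[0,0,0,0,6],[0,0,0,0,6]]'
python3 -c "
from h import *
go(552.7,-177.7,120,67)"
```

```text
time_s: 1.1
tcp_pos: [410.9, -370.3, 231.0]
tool_rot: [-0.0, 0.976, 0.216, -0.0]
force: [1.2, -0.1, 0.4]
gripper_width: 80.2
gripper_force: 0.0
time_s: 2.02
tcp_pos: [546.0, -191.3, 230.9]
tool_rot: [-0.0, 0.976, 0.216, -0.0]
force: [0.2, -0.5, 0.3]
gripper_width: 59.7
gripper_force: 0.0
time_s: 2.85
tcp_pos: [545.6, -192.3, 231.1]
tool_rot: [-0.0, 0.835, 0.55, -0.0]
force: [0.0, -0.1, -0.6]
gripper_width: 59.8
gripper_force: 0.0
t 2.85 tcp [ 545.6 -192.3  231.1] yaw 66.7 F [ 0.  -0.1 -0.6] w 59.8 gf 0.0 j [ 0.52  0.36 -0.35  1.69  0.13  1.11 -0.27]
shift cm [ 1.62  0.08 11.11] roll -0.3
```

```bash
python3 -m jog '[[1.6,0.1,2,0,6],[0,0,3,0,6],[0,0,0,0,6],[0,0,0,0,6]]' >/dev/null
python3 - <<'E'
from h import *
im,d,W,K,T=cloud("wrist");cv2.imwrite("pics/w1.png",im);np.savez("w1.npz",im=im,W=W)
c=np.array([551.2,-169.8,44.7]);n=np.array([.043,-.233,.971])
h=(W-c)@n; m=(h>33)&(h<48)&(np.linalg.norm(W[...,:2]-[552,-177],axis=-1)<75)
p=W[m];print(len(p),p.mean(0),cv2.minAreaRect(p[:,:2].astype(np.float32)),np.percentile(h[m],[10,50,90]))
go(552.7,-177.7,60,67)
E
```

```text
2411 [ 554.91304411 -172.43872189   84.2421642 ] ((552.0105590820312, -179.42214965820312), (118.40936279296875, 10.63616943359375), 66.44695281982422) [37.95979832 39.45062682 40.33718999]
t 3.2333 tcp [ 552.8 -178.2  181.7] yaw 66.8 F [-0.6 -1.3  1.1] w 59.9 gf 0.0 j [ 0.49  0.41 -0.35  1.75  0.16  1.02 -0.32]
shift cm [ 0.04 -0.02 12.17] roll -0.2
```

View pics/w1.png

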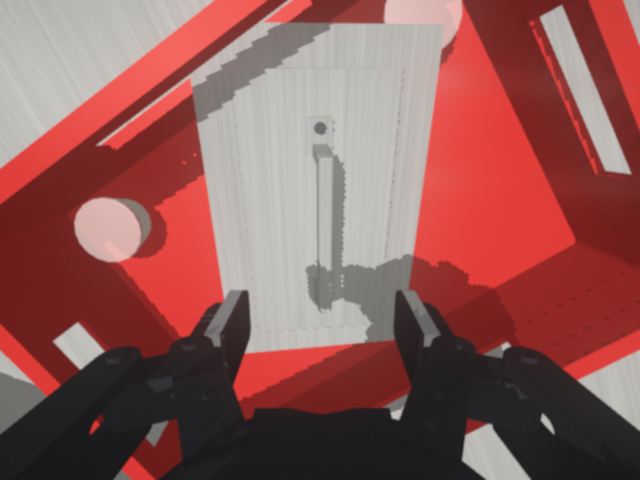

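The handle bar is centred between the fingers, at column 325 and rows 115–305. I'll go down and grip.

```bash
python3 -m jog '[[0,0,3,0,6],[0,0,3,0,5],[0,0,3,0,4],[0,0,2,0,3.5],[0,0,1.1,0,3],[0,0,0,0,2.5],[0,0,0,0,2]]' 25
python3 -m jog '[[0,0,0,0,1.5],[0,0,0,0,1.2],[0,0,0,0,1],[0,0,0,0,0.8],[0,0,0,0,0.5],[0,0,0,0,0],[0,0,0,0,0]]' 25
python3 -c "
from h import *
go(552.7,-177.7,60,67)"
```

```text
time_s: 3.82
tcp_pos: [553.7, -178.3, 61.5]
tool_rot: [0.0, 0.835, 0.551, 0.0]
force: [0.5, 0.4, 0.7]
gripper_width: 20.2
gripper_force: 0.0
time_s: 4.4
tcp_pos: [553.6, -178.2, 62.0]
tool_rot: [0.001, 0.834, 0.551, 0.001]
force: [-1.8, 0.2, 6.8]
gripper_width: 10.2
gripper_force: 24.4
t 4.4 tcp [ 553.6 -178.2   62. ] yaw 66.9 F [-1.8  0.2  6.8] w 10.2 gf 24.4 j [ 0.46  0.55 -0.31  1.84  0.23  0.78 -0.38]
shift cm [ 0.01 -0.11  0.2 ] roll -0.1
```

```bash
python3 -m jog '[[0.2,-0.15,-0.5,0,0],[0.2,-0.15,-0.5,0,0],[0,0,-0.5,0,0],[0,0,-0.5,0,0],[0,0,0,0,0],[0,0,0,0,0]]' 25
python3 - <<'E'
from h import *
go(552.7,-177.7,60,67)
im,d,W,K,T=cloud("scene");cv2.imwrite("pics/s1.png",cv2.resize(im[120:330,160:360],None,fx=2.8,fy=2.8))
D=cloud("top");np.savez("t1.npz",im=D[0],W=D[2])
E
```

```text
time_s: 4.9
tcp_pos: [552.0, -172.6, 80.7]
tool_rot: [0.0, 0.834, 0.551, 0.0]
force: [0.6, 0.2, -3.1]
gripper_width: 9.6
gripper_force: 24.7
t 4.9 tcp [ 552.  -172.6   80.7] yaw 66.9 F [ 0.6  0.2 -3.1] w 9.6 gf 24.7 j [ 0.46  0.53 -0.32  1.84  0.22  0.81 -0.37]
shift cm [-0.44  0.26  2.07] roll -0.1
```

View pics/s1.png

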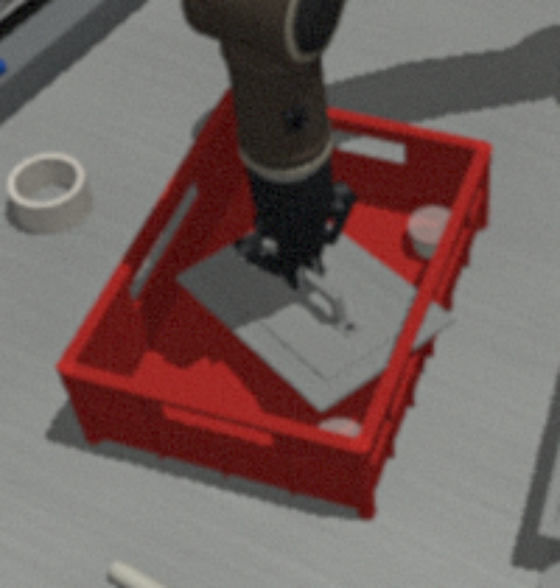

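The lid hangs in the grip with its high corner still through the +y hole (crop ~(440,320)). Next I raise it further so the hole's top edge levels it, then check the tilt.

```bash
cat >> h.py <<'E'
def lid():
    im,d,W,K,T=cloud("wrist"); p0=np.array(env.observe()["tcp_pos"])
    im=im.astype(int);sat=im.max(-1)-im.min(-1)
    zz=W[...,2]-(p0[2]-15)
    v,u=np.mgrid[:480,:640]
    m=(sat<40)&(im.max(-1)>60)&(np.linalg.norm(W[...,:2]-p0[:2],axis=-1)<165)&(abs(zz)<45)&(v<350)
    p=W[m];rng=np.random.default_rng(0);best=(0,None)
    for _ in range(400):
        q=p[rng.choice(len(p),3,False)];n=np.cross(q[1]-q[0],q[2]-q[0]);L=np.linalg.norm(n)
        if L<300:continue
        n/=L;k=abs((p-q[0])@n)<1.5
        if k.sum()>best[0]:best=(k.sum(),k)
    q=p[best[1]];c=q.mean(0);n=np.linalg.svd(q-c)[2][2];n*=np.sign(n[2])
    zc=c[2]-((p0[:2]-c[:2])@n[:2])/n[2]
    print("lid n",n.round(3),"tilt",np.degrees(np.arccos(n[2])).round(1),"top z under tcp",zc.round(1),best[0],len(p))
    return im,W
E
python3 -c "
from h import *
lid()"
python3 -m jog '[[0,0,-0.5,0,0],[0,0,-0.5,0,0],[0,0,-0.5,0,0],[0,0,0,0,0],[0,0,0,0,0]]'
python3 -c "
from h import *
lid()"
```

```text
time_s: 5.47
tcp_pos: [551.9, -173.0, 95.7]
tool_rot: [0.0, 0.834, 0.551, 0.0]
force: [-0.9, 0.3, -4.3]
gripper_width: 9.5
gripper_force: 24.7Traceback (most recent call last):
  File "<string>", line 3, in <module>
    lid()
    ~~~^^
  File "h.py", line 29, in lid
    q=p[best[1]];c=q.mean(0);n=np.linalg.svd(q-c)[2][2];n*=np.sign(n[2])
                               ~~~~~~~~~~~~~^^^^^
    u, s, vh = gufunc(a, signature=signature)
               ~~~~~~^^^^^^^^^^^^^^^^^^^^^^^^
numpy._core._exceptions._ArrayMemoryError: Unable to allocate 52.1 GiB for an array with shape (83607, 83607) and data type float64
Traceback (most recent call last):
  File "h.py", line 29, in lid
    q=p[best[1]];c=q.mean(0);n=np.linalg.svd(q-c)[2][2];n*=np.sign(n[2])
                               ~~~~~~~~~~~~~^^^^^
numpy._core._exceptions._ArrayMemoryError: Unable to allocate 53.7 GiB for an array with shape (84896, 84896) and data type float64
```

```bash
sed -i 's/np.linalg.svd(q-c)\[2\]\[2\];n\*/np.linalg.eigh((q-c).T@(q-c))[1][:,0];n*/' h.py
python3 -c "
from h import *
lid();go()"
```

```text
lid n [-0.042 -0.184  0.982] tilt 10.9 top z under tcp 77.9 82890 129910
t 5.5667 tcp [ 551.7 -173.1   95.3] yaw 66.9 F [ 0.4  0.4 -3.7] w 9.2 gf 24.7 j [ 0.47  0.51 -0.33  1.83  0.21  0.84 -0.37]
shift cm [0. 0. 0.] roll None
```

```bash
python3 -m jog '[[0,0,-0.4,0,0],[0,0,-0.4,0,0],[0,0,-0.3,0,0],[0,0,0,0,0]]'
python3 -c "
from h import *
lid()"
python3 -m jog '[[0,0,-0.4,0,0],[0,0,-0.4,0,0],[0,0,0,0,0]]'
python3 -c "
from h import *
lid();go()"
```

```text
time_s: 5.9
tcp_pos: [551.6, -172.4, 106.7]
tool_rot: [-0.0, 0.834, 0.551, 0.0]
force: [0.2, 1.8, -3.9]
gripper_width: 9.1
gripper_force: 25.0
lid n [-0.021 -0.107  0.994] tilt 6.3 top z under tcp 89.3 79949 124889
time_s: 6.2
tcp_pos: [552.2, -173.3, 115.2]
tool_rot: [0.001, 0.834, 0.551, 0.0]
force: [-0.5, 0.8, -4.8]
gripper_width: 9.4
gripper_force: 24.7
lid n [-0.002 -0.042  0.999] tilt 2.4 top z under tcp 98.2 76407 121901
t 6.25 tcp [ 552.  -173.3  114.9] yaw 66.9 F [-0.2  0.5 -5.3] w 9.6 gf 24.7 j [ 0.47  0.48 -0.33  1.81  0.2   0.88 -0.36]
shift cm [0. 0. 0.] roll None
```

```bash
python3 -m jog '[[0,0,-0.4,0,0],[0,0,0,0,0],[0,0,0.6,0,0],[0,0,0.8,0,0],[-0.5,0.05,0,0,0],[-0.5,0.05,0,0,0],[-0.45,0.05,0,0,0],[0,0,0,0,0],[0,0,0,0,0]]' 35
python3 -c "
from h import *
lid();go(547.8,-187.5,None,9.8)
D=cloud('top');im,W=D[0].astype(int),D[2]
v,u=np.mgrid[:480,:640]
red=(im[...,2]>im[...,1]+60)&(abs(W[...,2]-120)<6)&(u>315)&(u<485)&(v>140)&(v<335)
print(cv2.minAreaRect(W[red][:,:2].astype(np.float32)))"
```

```text
time_s: 7.0
tcp_pos: [547.4, -187.8, 104.5]
tool_rot: [0.0, 0.835, 0.551, 0.0]
force: [-0.3, -0.1, -3.7]
gripper_width: 9.0
gripper_force: 37.7
lid n [-0.032 -0.019  0.999] tilt 2.1 top z under tcp 87.3 74857 125356
t 7.05 tcp [ 547.5 -187.2  104.5] yaw 66.9 F [ 1.1  0.  -3.7] w 8.8 gf 37.7 j [ 0.49  0.49 -0.33  1.82  0.2   0.86 -0.34]
shift cm [-0.01  0.03  0.  ] roll 57.1
((547.881103515625, -187.56468200683594), (399.75836181640625, 301.3860778808594), 9.736889839172363)
```

The crate hasn't moved, and the lid is level, centred and free at hole height. Now I turn it square.

```bash
python3 -m jog '[[0,0,0,5,0],[0,0,0,5,0],[0,0,0,5,0],[0,0,0,5,0],[0,0,0,5,0],[0,0,0,5,0],[0,0,0,5,0],[0,0,0,5,0],[0,0,0,5,0],[0,0,0,5,0],[0,0,0,5,0],[0,0,0,2,0]]'
python3 -c "
from h import *
go(547.8,-187.5,None,9.8)
im,W=lid();cv2.imwrite('pics/w2.png',im)"
```

```text
time_s: 8.1
tcp_pos: [547.7, -186.4, 104.5]
tool_rot: [-0.0, 0.996, 0.084, 0.0]
force: [-0.1, -0.9, -3.5]
gripper_width: 9.1
gripper_force: 37.7
t 8.1 tcp [ 547.7 -186.4  104.5] yaw 9.7 F [-0.1 -0.9 -3.5] w 9.1 gf 37.7 j [ 0.31  0.47 -0.09  1.83  0.05  0.84 -1.21]
shift cm [-0.01  0.11 -0.  ] roll -0.1
lid n [-0.037  0.017  0.999] tilt 2.4 top z under tcp 87.4 76147 125536[ WARN:0@2.991] global loadsave.cpp:1063 imwrite_ Unsupported depth image for selected encoder is fallbacked to CV_8U.
```

View pics/w2.png

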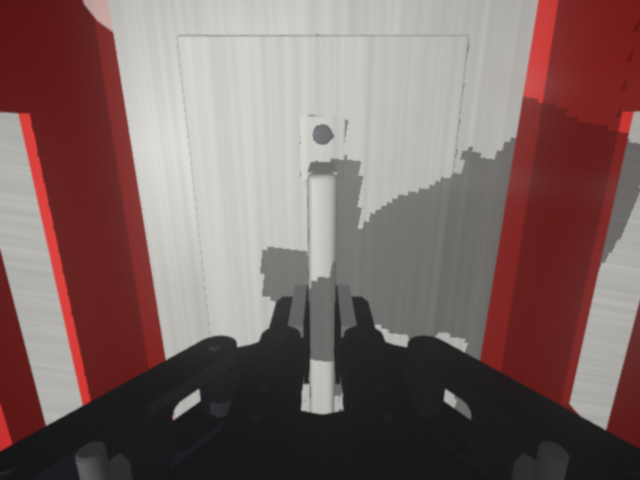

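Square and free: the red gaps are even on both sides (columns ~110–160 and ~490–540). Next I lift out and carry it over the pan.

```bash
python3 -m jog '[[0,0,-1,0,0],[0,0,-1.5,0,0],[0,0,-1.5,0,0],[0,0,-1.5,0,0],[0,0,-1.5,0,0],[0,0,-1.5,0,0],[0,0,0,0,0],[0,0,0,0,0],[0,0,0,0,0]]'
python3 -m jog '[[0.2,-1.2,0,0,0],[0.4,-2.4,0,0,0],[0.5,-3,0,0,0],[0.5,-3,0,0,0],[0.5,-3,0,0,0],[0.5,-3,0,0,0],[0.5,-3,0,0,0],[0.5,-3,0,0,0],[0.5,-3,0,0,0],[0.5,-3,0,0,0]]'
python3 -m jog '[[0.5,-3,0,0,0],[0.5,-3,0,0,0],[0.4,-2.4,0,0,0],[0.25,-1.6,0,0,0],[0,0,0,-2.6,0],[0,0,0,0,0],[0,0,0,0,0],[0,0,0,0,0]]'
python3 - <<'E'
from h import *
go(546.5,198.4,None,12.3)
lid()
im,d,W,K,T=cloud("top");cv2.imwrite("pics/t2.png",im)
im=im.astype(int)
v,u=np.mgrid[:480,:640];p0=np.array(env.observe()["tcp_pos"])
m=(abs(W[...,2]-(p0[2]-18))<12)&(np.linalg.norm(W[...,:2]-p0[:2],axis=-1)<170)
m=cv2.morphologyEx(m.astype(np.uint8),cv2.MORPH_OPEN,np.ones((5,5)))>0
print("lid rect",m.sum(),cv2.minAreaRect(W[m][:,:2].astype(np.float32)))
m=(abs(W[...,2]-65)<6)&(u>200)&(u<300)&(v>180)&(v<305);print("pan visible",m.sum())
E
```

```text
time_s: 8.9
tcp_pos: [547.0, -186.8, 188.8]
tool_rot: [-0.0, 0.996, 0.087, -0.0]
force: [-0.4, -0.7, -4.1]
gripper_width: 9.3
gripper_force: 37.7
time_s: 9.73
tcp_pos: [544.0, 95.3, 188.4]
tool_rot: [-0.0, 0.996, 0.087, -0.001]
force: [0.9, 0.2, -3.0]
gripper_width: 9.1
gripper_force: 37.7
time_s: 10.4
tcp_pos: [543.9, 193.5, 188.7]
tool_rot: [0.0, 0.994, 0.108, -0.001]
force: [-0.9, -0.2, -3.0]
gripper_width: 8.9
gripper_force: 37.7
t 10.4 tcp [543.9 193.5 188.7] yaw 12.4 F [-0.9 -0.2 -3. ] w 8.9 gf 37.7 j [-0.24  0.39 -0.24  1.75  0.11  1.02 -1.88]
shift cm [ 0.36 -0.42 -0.  ] roll 0.1
lid n [-0.027 -0.015  1.   ] tilt 1.7 top z under tcp 171.8 75407 125290
lid rect 2298 ((559.0023803710938, 153.9788055419922), (253.15098571777344, 77.7392807006836), 12.47136402130127)
pan visible 149
```

View pics/t2.png

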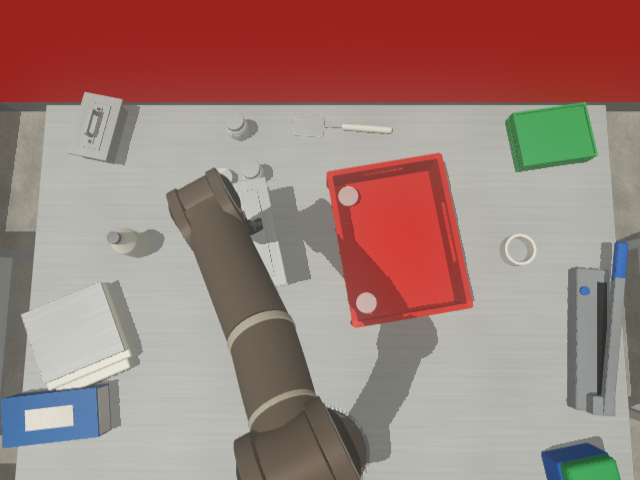

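The lid is out over the pan, partly hidden by the arm (~(265,230)); crate and bystanders look unmoved. I'll measure the lid relative to the TCP from the scene view.

```bash
python3 -m jog '[[0.36,-0.42,2,0,0],[0,0,1,0,0],[0,0,0,0,0],[0,0,0,0,0]]'>/dev/null; python3 - <<'E'
from h import *
go(546.5,198.4,None,12.3)
p0=np.array(env.observe()["tcp_pos"]);a=np.radians(12.3);ex=np.array([np.cos(a),np.sin(a)]);ey=np.array([-ex[1],ex[0]])
for nme in("scene","top"):
    im,d,W,K,T=cloud(nme)
    if nme=="scene":cv2.imwrite("pics/s2.png",cv2.resize(im[120:380,250:550],None,fx=2,fy=2))
    lo=p0[2]-17
    m=(abs(W[...,2]-lo)<9)&(np.linalg.norm(W[...,:2]-p0[:2],axis=-1)<175)
    m=cv2.morphologyEx(m.astype(np.uint8),cv2.MORPH_OPEN,np.ones((3,3)))>0
    q=W[m]; r=q[:,:2]-p0[:2]; X=r@ex;Y=r@ey
    print(nme,len(q),"X",np.percentile(X,[0.3,1,99,99.7]).round(1),"Y",np.percentile(Y,[.3,1,99,99.7]).round(1),cv2.minAreaRect(q[:,:2].astype(np.float32)))
im,W=lid()
h=W[...,2]-p0[2]; r=W[...,:2]-p0[:2];X=r@ex;Y=r@ey
m=(h>18)&(h<32)&(abs(Y)<12)&(abs(X)<75);m2=m&(X>15)
print("handle X",np.percentile(X[m],[.5,99.5]).round(1),"Y",np.median(Y[m2]).round(1),np.percentile(Y[m2],[2,98]).round(1))
m=(im.max(-1)-im.min(-1)<40)&(abs(h+17)<8)&(abs(Y)<110)&(X>20)&(X<100)
for x in (30,60,90):
    k=m&(abs(X-x)<3);print(x,np.percentile(Y[k],[.5,99.5]).round(1))
E
```

```text
t 10.8333 tcp [546.3 198.3 158.6] yaw 12.5 F [ 1.1 -0.2 -2.6] w 9.1 gf 37.7 j [-0.25  0.42 -0.24  1.77  0.12  0.96 -1.89]
shift cm [ 0.02 -0.   -0.  ] roll 0.2
scene 4071 X [-108.8  -90.9  133.3  134.2] Y [-81.9 -80.8  78.5  79.5] ((553.18408203125, 198.566162109375), (257.261474609375, 162.10958862304688), 12.494278907775879)
top 2125 X [-120.1 -114.5  131.3  132.4] Y [-80.  -79.5  -7.4  -2.2] ((559.95751953125, 159.30722045898438), (256.7257385253906, 79.61829376220703), 12.97358226776123)
lid n [-0.029 -0.016  0.999] tilt 1.9 top z under tcp 142.7 75848 125303
handle X [-38.   58.4] Y 0.9 [-3.8  5.8]
30 [-79.4  80.9]
60 [-79.2  81.1]
90 [-79.2  81. ]
```

View pics/s2.png

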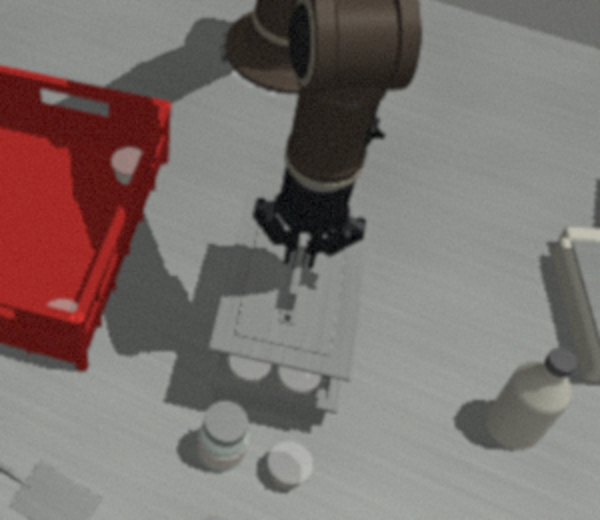

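```bash
python3 -m jog '[[0,0,1,0,0],[0,0,1,0,0],[0,0,1,0,0],[0,0,1,0,0],[0,0,1,0,0],[0,0,0.6,0,0],[0,0,0,0,0],[0,0,0,0,0]]'
python3 - <<'E'
from h import *
D=np.load("scene0.npz");W=D["W"];m=(abs(W[...,2]-65)<5)&(np.linalg.norm(W[...,:2]-[546.5,198.4],axis=-1)<165)
m=cv2.morphologyEx(m.astype(np.uint8),cv2.MORPH_OPEN,np.ones((2,2)))>0
print("pan scene",m.sum(),cv2.minAreaRect(W[m][:,:2].astype(np.float32)))
go(546.5,198.4,None,12.3);lid()
E
```

```text
time_s: 11.65
tcp_pos: [546.6, 199.0, 102.7]
tool_rot: [0.0, 0.994, 0.109, -0.001]
force: [-0.7, 0.7, -3.7]
gripper_width: 9.1
gripper_force: 37.7
pan scene 1413 ((523.8991088867188, 197.94076538085938), (316.3819274902344, 168.01239013671875), 12.63263988494873)
t 11.65 tcp [546.6 199.  102.7] yaw 12.5 F [-0.7  0.7 -3.7] w 9.1 gf 37.7 j [-0.26  0.49 -0.23  1.82  0.14  0.85 -1.91]
shift cm [-0.03  0.06  0.  ] roll 0.2
lid n [-0.03  -0.018  0.999] tilt 2.0 top z under tcp 85.7 76010 125330
```

```bash
python3 -m jog '[[0,0.05,0.4,0,0],[0,0,0.4,0,0],[0,0,0.3,0,0],[0,0,0.2,0,0],[0,0,0,0,0],[0,0,0,0,0]]'
python3 -m jog '[[0,0,0.1,0,0],[0,0,0.1,0,0],[0,0,0.1,0,0],[0,0,0.1,0,0],[0,0,0,0,0],[0,0,0,0,0]]'
python3 -c "
from h import *
lid()"
```

```text
time_s: 12.2
tcp_pos: [547.4, 198.6, 90.6]
tool_rot: [-0.0, 0.994, 0.109, 0.0]
force: [0.7, -0.6, 0.3]
gripper_width: 8.9
gripper_force: 38.1
time_s: 12.7
tcp_pos: [547.6, 198.8, 88.3]
tool_rot: [-0.0, 0.994, 0.109, 0.001]
force: [-2.2, -1.8, 14.9]
gripper_width: 9.4
gripper_force: 40.2
lid n [0.023 0.002 1.   ] tilt 1.3 top z under tcp 71.6 74294 123565
```

```bash
python3 - <<'E'
from h import *
p0=np.array(env.observe()["tcp_pos"]);a=np.radians(12.4);ex=np.array([np.cos(a),np.sin(a)]);ey=np.array([-ex[1],ex[0]])
o=np.array([546.5,198.4])
ims=[]
for nme in("scene","top"):
    im,d,W,K,T=cloud(nme)
    ims.append(cv2.resize(im[200:350,340:440] if nme=="scene" else im[170:310,190:310],(400,600) if nme=="scene" else (400,467),interpolation=cv2.INTER_CUBIC))
    r=W[...,:2]-o;X=r@ex;Y=r@ey
    for lo,hi in((55,61),(61,66),(66,71),(71,78)):
        m=(W[...,2]>lo)&(W[...,2]<hi)&(abs(X)<150)&(abs(Y)<100)
        if m.sum()>30: print(nme,lo,hi,m.sum(),"X",np.percentile(X[m],[1,99]).round(1),"Y",np.percentile(Y[m],[1,99]).round(1))
    m=(W[...,2]>58)&(W[...,2]<82)&(abs(Y)<70)
    for x in(-120,-100,-70,70,100,125):
        k=m&(abs(X-x)<6); print(nme,"z at X",x,k.sum(),np.median(W[k][:,2]).round(1) if k.any() else None)
ims[1]=cv2.copyMakeBorder(ims[1],0,133,0,0,cv2.BORDER_CONSTANT)
cv2.imwrite("pics/c3.png",np.hstack(ims))
E
```

```text
scene 55 61 32 X [104.  134.3] Y [-81.3  76.9]
scene 61 66 359 X [-131.8  134.9] Y [-82.9  79.9]
scene 66 71 2723 X [-126.4  133.3] Y [-80.7  79. ]
scene 71 78 1028 X [-104.9  128.9] Y [-78.   73.4]
scene z at X -120 65 67.6
scene z at X -100 41 69.5
scene z at X -70 4 69.4
scene z at X 70 230 70.8
scene z at X 100 239 70.3
scene z at X 125 268 68.3
top 61 66 309 X [-129.8  131.6] Y [-80.9  -4.5]
top 66 71 1144 X [-124.7  130.2] Y [-80.5  -7. ]
top 71 78 454 X [-116.5  128. ] Y [-79.  -13.4]
top z at X -120 25 67.5
top z at X -100 33 68.7
top z at X -70 50 68.6
top z at X 70 97 69.9
top z at X 100 100 70.3
top z at X 125 119 68.1
```

View pics/c3.png

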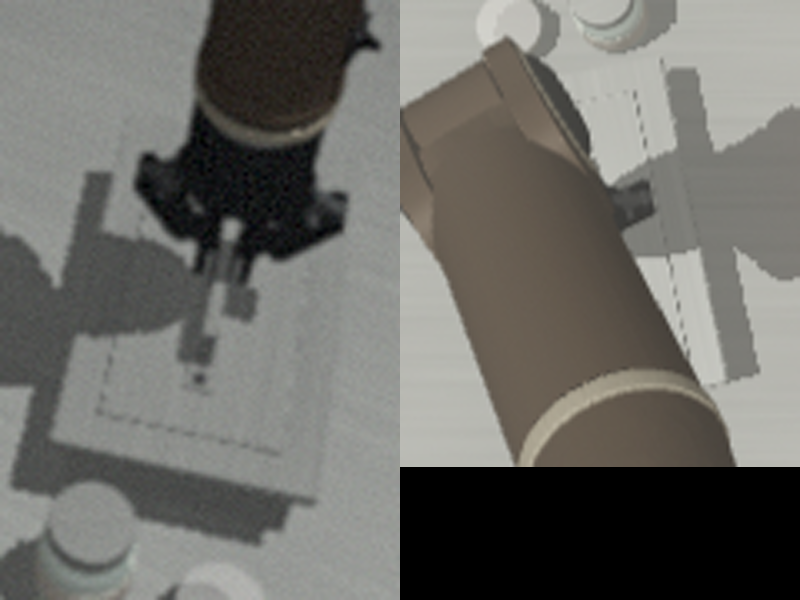

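The lid's top reads 69–70 mm in both fixed views, at both ends, and its edges line up with the pan's. It is seated flat, so I ease the press, release and retreat.

```bash
python3 -m jog '[[0,0,-0.1,0,0],[0,0,-0.1,0,0],[0,0,0,0,0],[0,0,0,0,1],[0,0,0,0,1.5],[0,0,0,0,2],[0,0,0,0,3],[0,0,0,0,4],[0,0,0,0,5],[0,0,0,0,5],[0,0,0,0,5]]' 20
python3 -m jog '[[0,0,-0.5,0,5],[0,0,-1,0,5],[0,0,-2,0,5],[0,0,-3,0,5],[0,0,-3,0,5],[0,0,-3,0,5],[0,0,-3,0,5],[0,0,-3,0,5],[0,0,0,0,5],[0,0,0,0,5]]'
python3 - <<'E'
from h import *
a=np.radians(12.4);ex=np.array([np.cos(a),np.sin(a)]);ey=np.array([-ex[1],ex[0]]);o=np.array([546.5,198.4])
im,d,W,K,T=cloud("wrist");cv2.imwrite("pics/w4.png",im)
for nme,W in(("wrist",W),("top",cloud("top")[2]),("scene",cloud("scene")[2])):
    r=W[...,:2]-o;X=r@ex;Y=r@ey;m=(abs(W[...,2]-69)<8)&(abs(X)<150)&(abs(Y)<100)
    print(nme,m.sum(),"X",np.percentile(X[m],[.5,99.5]).round(1),"Y",np.percentile(Y[m],[.5,99.5]).round(1))
    for x,y in((-120,-40),(-120,40),(120,-40),(120,40),(0,-65),(0,65)):
        k=m&(abs(X-x)<8)&(abs(Y-y)<8);print((x,y),k.sum(),np.median(W[k][:,2]).round(1) if k.any() else None,end=" ")
    print()
go()
E
```

```text
time_s: 13.77
tcp_pos: [546.9, 198.6, 88.3]
tool_rot: [0.0, 0.994, 0.109, -0.0]
force: [0.3, -0.2, -0.3]
gripper_width: 49.7
gripper_force: 0.0
time_s: 14.6
tcp_pos: [547.8, 199.1, 276.3]
tool_rot: [-0.001, 0.994, 0.109, 0.002]
force: [0.1, -0.4, 0.2]
gripper_width: 50.2
gripper_force: 0.0
wrist 41999 X [-133.4  129.4] Y [-79.6  80.8]
(-120, -40) 208 68.8 (-120, 40) 205 68.8 (120, -40) 356 68.6 (120, 40) 352 68.4 (0, -65) 264 68.8 (0, 65) 260 68.5 
top 2781 X [-132.   130.4] Y [-80.7  18.8]
(-120, -40) 37 68.7 (-120, 40) 0 None (120, -40) 37 66.9 (120, 40) 0 None (0, -65) 37 67.3 (0, 65) 0 None 
scene 5389 X [-130.5  134.1] Y [-82.1  79.4]
(-120, -40) 24 68.1 (-120, 40) 24 68.3 (120, -40) 36 67.9 (120, 40) 40 68.5 (0, -65) 31 68.8 (0, 65) 31 68.2 
t 14.75 tcp [546.4 198.3 272.6] yaw 12.5 F [-0.4  0.2 -0.7] w 49.9 gf 0.0 j [-0.24  0.32 -0.25  1.64  0.08  1.2  -1.86]
shift cm [0. 0. 0.] roll None
```

View pics/w4.png

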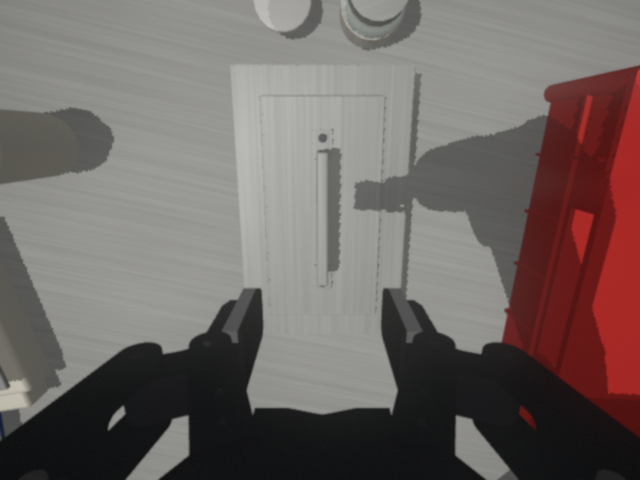

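The lid covers the pan (corners ~(232,66) to (414,66)). It lies flat with its top at 68.4–68.8 mm all round and has stayed put after release. Handing in.

```bash
python3 -c "
from rig import env
print(env.finish_job())"
```

```text
the job is handed in; nothing more can be done
None
```

The lid was levelled, turned square, lifted out level and set on the pan; my last measurements showed it flat on the rim, and I handed the job in at about 15 s without getting a verdict back.

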